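Load a turned handle blank into the drying box with the boat

ROBOT

A 6-joint arm with a two-finger parallel gripper is mounted at the origin on the work surface. World frame = base frame: x ahead of the robot, y to its left, z up, the work surface at z = 0. Lengths are in mm, angles in rad, forces in N, time in s.
With the tool pointing down it reaches from about 275 to 750 mm from the base axis. Payload 10.2 kg.
Tool frame: the origin (TCP) lies between the finger pads; the fingertips stand 19 mm ahead of it and the grasp point (between the pads) is the TCP; z points along the fingers, y is the line along which they close (so a half turn about z gives the same grasp; the last joint's range is limited). The gripper opens to 85 mm and grips with 20 to 120 N. Pads are 22 mm wide; open, the fingers measure 114 mm over their backs; the gripper's body (76 mm by 85 mm) begins 54 mm behind the grasp point. The pads swing forward as they close: fully open they stand 13 mm farther back than shut.
Start: joints at [0.926, 0.313, 1.498, -0, 1.331, -0.223], TCP at [214.95, 478.986, 250.294] pointing down, gripper open.
Joint ranges: [-2.94, 2.94], [-0.97, 2.17], [0.19, 2.56], [-1.23, 4.37], [0.02, 3.11], [-2.88, 2.88]. Speed limits (rad/s): [2.39, 2.39, 3.01, 3.14, 3.14, 3.14].

INTERFACE

Orientations are given as a unit quaternion [w, x, y, z].
In Python, from rig import sense, capture, finish_job gives the robot as it stands. The module is installed in compiled form; this text tells all that it offers.
- The arm moves only by the tool move_arm, never from a script. Its argument "moves" is a list of rows, each an object with "turn": the turn, a rotation vector about the tool's x, y, z in rad, a list of three; "translation": the shift along the tool's x, y, z in mm, a list of three; "hand": the opening, from 0 (shut) to 1 (fully open). In form: [{"turn": [wx, wy, wz], "translation": [x, y, z], "hand": hand}, ...]. A call has 1 to 10 rows; each row shifts and turns the commanded pose from where the row before left it, along the tool's axes as they then stand; what a row does not reach is not made up. A row lasts 1/12 s, in which the tool goes at most 41.7 mm and 7.16 degrees, less where a joint would pass 70% of its speed; a pose out of reach is approached as far as the arm can. A call with a gripper value outside its range is refused whole. The fingers move at their own pace and stop on an object; "grip_force" is the grip in N (left out, the last holds). Time passes only in rows, so rows that do not move let the fingers close. It gives the time, the measured TCP pose, the force, the opening and the grip force at its end, in the units of the state.
- sense(): the state, without advancing time (a new reading comes with each control period).
- capture(name): name is "side" or "top" or "wrist"; returns a dict with "image" (384x512x3 uint8, blue, green, red), "z_map" (384x512 float32, mm along the optical axis (not along the pixel's ray), 0 where there is no reading), "vertical_fov" (degrees; the focal length in pixels is half the picture's height over the tangent of half this angle, whatever the lens; pixels are square), "cx", "cy" (the principal point, pixels), "k1" (the pictures are not rectified: a ray, as slopes to the right and down, at radius r is drawn at 1 + k1 r^2 times it, then the intrinsics apply), "R" (3x3) and "t" (3): a world point X has camera coordinates R X + t; the wrist camera has in their place "T_tool_cam" (4x4, takes a point from camera to tool coordinates, whose origin is the TCP and whose axes are the flange's). Camera axes: x right, y down, z forward; pixel columns grow to the right and rows downward; lengths in mm; the calibration is good to about 2 mm. A picture is of the moment at which its call begins: read the wrist's pose just before it.
- finish_job(): hands the job in; it is judged then, once.
The state is a dict: "time_s": time; "joints": joint angles; "dq": joint speeds; "tau": joint torques, N m; "eef_pos": TCP position; "ee_rot": TCP orientation; "force": force on the tool from outside, world axes, zero at the start; "wrist_torque": the same for the moment, N m; "grip_width": opening from 0.0 (shut) to 1.0 (fully open); "grip_force": force on a finger pad.
Only numpy, scipy, OpenCV 4.12 (cv2) and the standard library are available. Lean on these libraries where they do the work, as an engineer would, in place of code of your own. Each camera call takes 0.05 s, during which the arm holds its last target. There are 200 camera calls.

TASK

Slide the loaded boat, nose first and level, through the slot in the drying box's cover plate until its whole trough is inside, then tip it there so that the wooden blank rolls off into the V nest. Draw the boat out and set it down flat on the green mat again, and let go. Neither the boat, the blank nor the gripper may touch the cover plate at any time, and the other things on the bench stay where they are.

Things in the scene. Friction and masses are not known exactly. Their poses are not given: they have to be found in the camera images.
- boat: Loose loading boat, 0.3 kg, 260 mm long (x = -65 to 195 mm). Origin: underside, below the grip post. +x along the boat to its nose, +z up. Dark steel bar 18 mm wide (z = 6 to 18 mm) from x = -55 to 100 mm; steel tail block 40 mm wide, 18 mm high, x = -65 to -35 mm, balances it; aluminium trough at the nose. It starts flat on the mat, level.
- boat_grip (a point): Grip point on the boat's dark wooden post: x = 0, y = 0, z = 53 mm of the boat's frame, axes as the boat. The post is 22 x 22 mm, upright, from z = 18 to 72 mm; take it from above.
- boat_mid (a point): Middle of the boat's length, on the boat at x = 65 mm, z = 12 mm of its frame; axes as the boat.
- boat_stern (a point): Outer face of the trough's rear end wall: x = 100 mm, z = 12 mm of the boat's frame. The trough is inside the box once this point is past the cover's inner face.
- boat_trough (a point): Middle of the trough: x = 147.5 mm, z = 12 mm of the boat's frame. Trough x = 100 to 195 mm, y = -30 to 30 mm: two end walls 34 mm high and between them a shallow V floor along x with 12 degree slopes, open at both sides. A load rolls off sideways when the boat is rolled about its x axis well past 12 degrees (35 is ample, either way); carry it level and gently.
- blank: Loose turned wooden handle blank: pale cylinder with dark rings, 32 mm diameter, 75 mm long, 45 g. Origin at its centre, x along its axis. It starts lying lengthwise in the trough, its centre 28 mm and its top 44 mm above the boat's underside.
- box: Fixed blue steel drying box, 220 (x) x 230 (y) x 200 mm high, roof of steel bars (33 mm apart), barred window in its +y side (away from the robot). Origin: centre of its underside, on the bench. Its slotted cover faces its own -x, roughly to the robot's left; the boat goes in along box +x. Inside: x = -100 to 105 mm, y = -110 to 110 mm, roof bars from z = 189 mm.
- nest (a point): Middle of the V nest's bottom line in the box, at x = 0, y = 0, z = 20 mm of the box; axes as the box. Two plywood boards slope down at 30 degrees from both sides of the box (top edges z = 80 mm at y = +-105 mm) to this line along box x. A blank lying in the V has its centre 18 mm above it.
- cover: The box's aluminium front cover plate, fixed, 230 mm wide, 200 mm high, 10 mm thick, its slot framed in yellow. Origin: the centre of the slot, mid-thickness, at x = -105 mm, z = 122.5 mm of the box; axes as the box (+x goes into the box). Slot 84 mm wide (y) and 75 mm high (z = 85 to 160 mm above the bench).
- mat: Thin green mat fixed on the bench, 300 (x) x 400 (y) x 3 mm. Origin: centre of its underside, on the bench. The boat starts on it.
- mallet: Bystander: wooden mallet lying on the bench, 240 mm long, 60 mm high.
- wax_jar: Bystander: amber jar with brass cap, 68 mm diameter, 70 mm high.
- offcut: Bystander: pale wood offcut 160 x 70 x 40 mm.
- rasp: Bystander: rasp with wooden handle, 250 mm long, 26 mm high.
Things that resemble listed ones, but are neither listed nor needed, are in the scene too. Leave any blue, orange or turquoise look-alike of the blank alone.

How it is judged:
By the outcome, as a careful person would: the job done as asked, in the order asked, and still so for the second after the job is handed in, with the robot touching nothing.
It also fails if it takes over 61 s, if anything falls off the work surface, if the arm or the gripper's body presses on something with over 40 N, if the wrist force passes 120 N, or if a joint passes its speed limit or range.

## Working session

There is one attempt and no reset: what is moved stays moved. The work goes in short steps, Python scripts to look and compute and a tool call to move; the robot and the scene stay as the last step left them, time stands still between calls to the robot, and variables do not carry over. Pictures are saved under pics/ and viewed, at most 10 in all, crops included, and the job is handed in when it is done.

Besides the shell and the picture viewer there is one more tool, called after "Call:" by a JSON object that holds its "method" and its "body". move_arm: Moves the arm, as the interface text tells. Its arguments: {"type":"object","properties":{"moves":{"type":"array","items":{"type":"object","properties":{"turn":{"type":"array","items":{"type":"number"}},"translation":{"type":"array","items":{"type":"number"}},"hand":{"type":"number"}}}},"grip_force":{"type":"number"}},"required":["moves"]}

```bash
mkdir -p pics; cat > h.py <<'E'
import numpy as np, cv2
from rig import sense, capture
from scipy.spatial.transform import Rotation as Ro
def cloud(c, Rt=None):
    h,w=c['z_map'].shape; f=h/2/np.tan(np.radians(c['vertical_fov'])/2)
    u,v=np.meshgrid(np.arange(w),np.arange(h))
    xd=(u-c['cx'])/f; yd=(v-c['cy'])/f
    x,y=xd.copy(),yd.copy()
    for _ in range(10):
        s=1+c['k1']*(x*x+y*y); x=xd/s; y=yd/s
    z=c['z_map']; P=np.stack([x*z,y*z,z],-1)
    if 'R' in c: W=(P-np.array(c['t']))@np.array(c['R'])
    else:
        T=np.array(c['T_tool_cam']); W=P@T[:3,:3].T+T[:3,3]
        s=Rt; q=s['ee_rot']; R=Ro.from_quat([q[1],q[2],q[3],q[0]])
        W=R.apply(W.reshape(-1,3)).reshape(W.shape)+np.array(s['eef_pos'])
    W[z==0]=np.nan
    return W
E
python3 - <<'E'
from h import *
s=sense(); print(s)
for n in ['top','side','wrist']:
    s=sense();c=capture(n); W=cloud(c,s); np.savez('c_'+n,W=W,im=c['image'],z=c['z_map'])
    cv2.imwrite(f'pics/{n}0.png',c['image'])
    print(n,{k:c[k] for k in c if k not in('image','z_map')})
t,sd=cv2.imread('pics/top0.png'),cv2.imread('pics/side0.png')
cv2.imwrite('pics/a_top.png',cv2.resize(t,(800,600)))
cv2.imwrite('pics/a_side.png',cv2.resize(sd,(800,600)))
E
```

```text
{'time_s': 0.0, 'joints': array([ 9.25608331e-01,  3.13456301e-01,  1.49845209e+00,  1.93646507e-05,
        1.33098632e+00, -2.23393146e-01]), 'dq': array([-2.24924043e-04, -1.97632046e-04, -2.58894221e-03, -6.95451226e-04,
       -6.65818873e-04,  8.25656882e-05]), 'tau': array([-1.17705789e-03, -4.12250662e+01, -2.59745389e+01, -2.69604134e-04,
        4.15256945e-03,  1.34569527e-05]), 'eef_pos': array([214.79367505, 478.79335629, 249.72618385]), 'ee_rot': array([-2.82462073e-04,  2.09339736e-01,  9.77842754e-01, -5.86635983e-04]), 'force': array([-0.60222706, -0.38214348, -0.4896887 ]), 'wrist_torque': array([-0.04909991,  0.03550003, -0.01134292]), 'grip_force': 0.0, 'grip_width': 0.9980890156577332}
top {'vertical_fov': 43.771269037072265, 'cx': 252.56985411059517, 'cy': 185.83859359512027, 'k1': -0.00884144157910056, 'R': array([[ 2.47091094e-02, -9.99694667e-01, -1.78377131e-04],
       [-9.98786005e-01, -2.46790435e-02, -4.26316990e-02],
       [ 4.26142800e-02,  1.23155190e-03, -9.99090840e-01]]), 't': array([   5.58896595,  516.62864713, 1677.08121712])}
side {'vertical_fov': 55.63936966713069, 'cx': 252.29438073251418, 'cy': 191.64576183313477, 'k1': -0.09203886553976648, 'R': array([[-0.87242705, -0.48871889,  0.00498926],
       [-0.3803512 ,  0.67249509, -0.63488843],
       [ 0.30692671, -0.55579151, -0.77258772]]), 't': array([ 467.07839933,  223.38808625, 1353.67153925])}
wrist {'vertical_fov': 70.7148228304489, 'cx': 258.1312264903124, 'cy': 187.98135478209687, 'k1': -0.016156567020303037, 'T_tool_cam': array([[-1.40671900e-03, -9.45998001e-01, -3.24169405e-01,
         8.37967325e+01],
       [ 9.99998136e-01, -1.75939930e-03,  7.94867879e-04,
        -2.07762735e-02],
       [-1.32228685e-03, -3.24167683e-01,  9.45998713e-01,
        -1.22210695e+02],
       [ 0.00000000e+00,  0.00000000e+00,  0.00000000e+00,
         1.00000000e+00]])}
```

View pics/a_top.png

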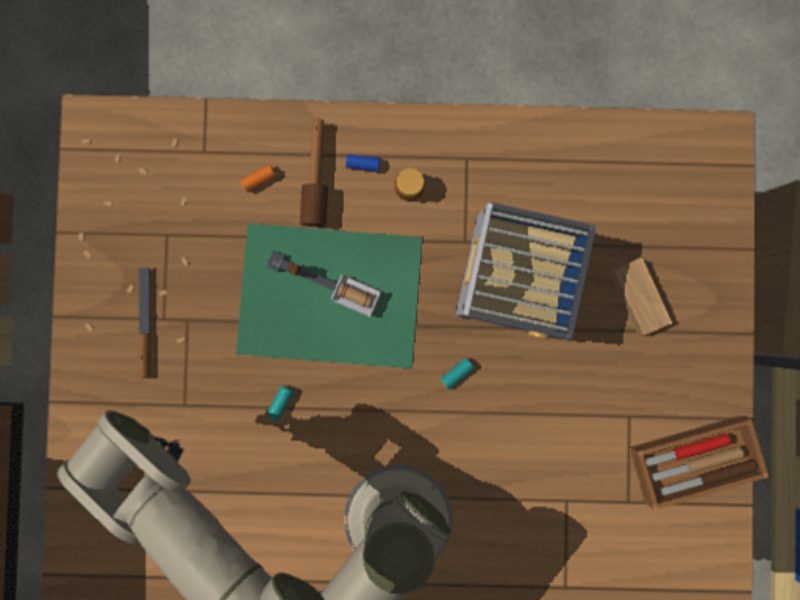

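View pics/a_side.png

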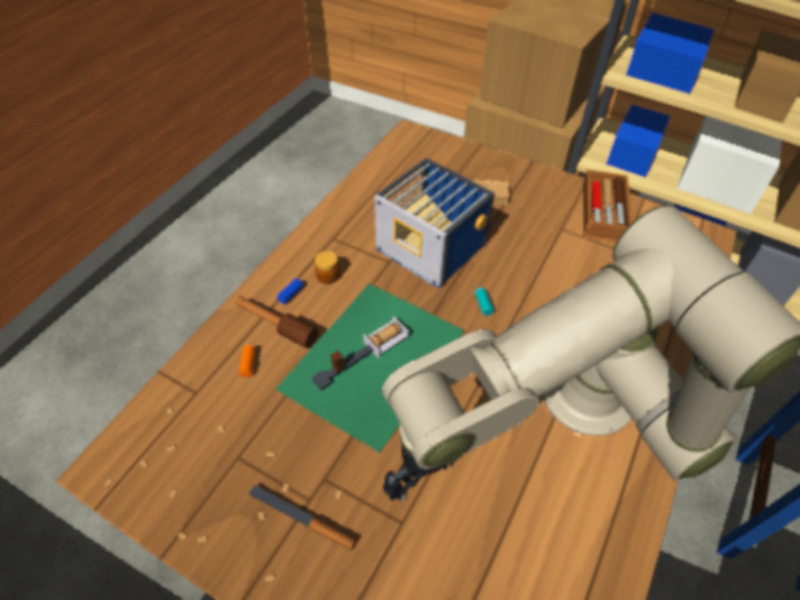

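The top view shows one boat, at (270–380, 255–315) of the 800-wide view. Its pale, ringed blank lies in the trough at (355, 295). The other cylinders are orange (258,178), blue (363,162) and turquoise (280,402 and 458,373), all look-alikes lying on the bench. The box is at (525,270) with its cover on the left. Next I confirm the boat in an enlarged crop and measure.

```bash
python3 - <<'E'
from h import *
d=np.load('c_top.npz'); W=d['W']; im=d['im']
cv2.imwrite('pics/crop_boat.png',cv2.resize(im[135:240,150:280],None,fx=5,fy=5,interpolation=cv2.INTER_CUBIC))
def rect(m,name):
    p=W[m][:,:2].astype(np.float32); r=cv2.minAreaRect(p); print(name,len(p),r, W[m][:,2].mean()); return r
X,Y,Z=W[...,0],W[...,1],W[...,2]
v,u=np.mgrid[:384,:512]
box=(u>285)&(u<390)&(v>120)&(v<225)
r=rect(box&(Z>180)&(Z<225),'box top'); print(cv2.boxPoints(r))
boat=(u>165)&(u<250)&(v>150)&(v<208)
hsv=cv2.cvtColor(im,cv2.COLOR_BGR2HSV)
green=(hsv[...,0]>55)&(hsv[...,0]<95)&(hsv[...,1]>80)
print('mat z',np.nanmedian(Z[boat&green]))
b=boat&~green&(Z>9)&(Z<90)
rect(b,'boat'); print(cv2.boxPoints(rect(b,'boat')))
rect(b&(Z>62),'post'); 
tr=b&(u>208); print(cv2.boxPoints(rect(tr,'trough')))
print(cv2.boxPoints(rect(tr&(Z>32),'trough hi')))
E
```

```text
box top 1962 ((558.2479248046875, -250.34434509277344), (228.37359619140625, 238.40447998046875), 78.71347045898438) 196.6254919130233
[[ 419.00284 -338.9931 ]
 [ 652.79675 -385.6526 ]
 [ 697.49304 -161.69559]
 [ 463.6991  -115.0361 ]]
mat z 2.2341440376153434
boat 778 ((532.7249755859375, 183.18392944335938), (262.0943298339844, 64.3239974975586), 68.42827606201172) 29.650917400296137
boat 778 ((532.7249755859375, 183.18392944335938), (262.0943298339844, 64.3239974975586), 68.42827606201172) 29.650917400296137
[[454.63412   73.14043 ]
 [514.45276   49.490707]
 [610.8158   293.22742 ]
 [550.9972   316.87714 ]]
post 44 ((558.8251342773438, 243.16683959960938), (21.460281372070312, 21.586997985839844), 71.3000717163086) 73.36916953514368
trough 513 ((507.04241943359375, 118.22354888916016), (122.38829040527344, 64.3239974975586), 68.42828369140625) 29.477442366958776
[[454.63416  73.14041]
 [514.45276  49.4907 ]
 [559.4507  163.30669]
 [499.63208 186.95639]]
trough hi 219 ((503.6884460449219, 106.74141693115234), (94.8333969116211, 56.263282775878906), 68.7205581665039) 42.78031795810274
[[460.26648  72.76697]
 [512.6938   52.34807]
 [547.1104  140.71587]
 [494.6831  161.13477]]
```

View pics/crop_boat.png

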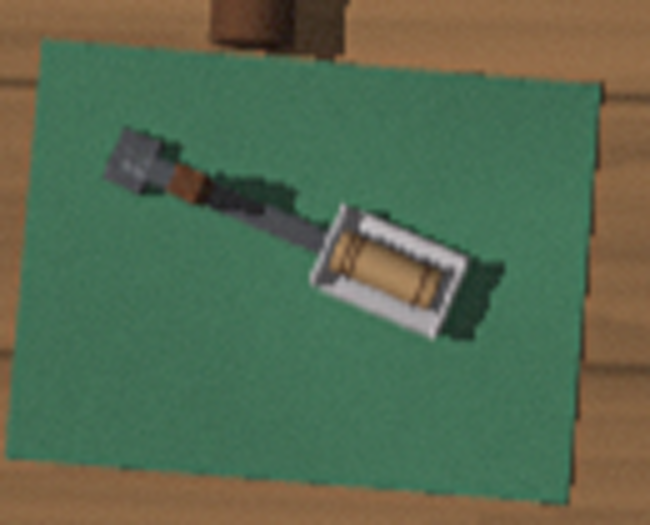

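The crop confirms it: the boat's nose points lower right, with the ringed blank in the trough at about (385,268) and the post at (188,183). The boat's +x is at world yaw −111.6°, the post at about (557,243). Box yaw is about −101.3°. I'm moving above the post.

Call:
{"method": "move_arm", "body": {"moves": [{"turn": [0,0,0],"translation": [-20,-4,0],"hand": 1},{"turn": [0,0,0],"translation": [-33,-6,0],"hand": 1},{"turn": [0,0,0],"translation": [-33,-6,0],"hand": 1},{"turn": [0,0,0],"translation": [-33,-6,0],"hand": 1},{"turn": [0,0,0],"translation": [-33,-6,0],"hand": 1},{"turn": [0,0,0],"translation": [-33,-6,0],"hand": 1},{"turn": [0,0,0],"translation": [-33,-6,0],"hand": 1},{"turn": [0,0,0],"translation": [-33,-6,0],"hand": 1},{"turn": [0,0,0],"translation": [-33,-6,0],"hand": 1},{"turn": [0,0,0],"translation": [-33,-6,0],"hand": 1}]}}

```text
time_s: 0.98
eef_pos: [481.6, 295.0, 250.1]
ee_rot: [-0.0, 0.209, 0.978, -0.0]
force: [0.1, 0.9, 0.8]
grip_width: 1.002
grip_force: 0.0
```

Call:
{"method": "move_arm", "body": {"moves": [{"turn": [0,0,0.12],"translation": [0,0,4],"hand": 1},{"turn": [0,0,0.12],"translation": [0,0,4],"hand": 1},{"turn": [0,0,0.12],"translation": [0,0,4],"hand": 1},{"turn": [0,0,0.12],"translation": [0,0,4],"hand": 1},{"turn": [0,0,0.12],"translation": [0,0,4],"hand": 1},{"turn": [0,0,0.12],"translation": [0,0,4],"hand": 1},{"turn": [0,0,0.12],"translation": [0,0,4],"hand": 1},{"turn": [0,0,0.12],"translation": [0,0,4],"hand": 1},{"turn": [0,0,0.12],"translation": [0,0,4],"hand": 1},{"turn": [0,0,0.12],"translation": [0,0,4],"hand": 1}]}}

```text
time_s: 1.82
eef_pos: [480.3, 296.2, 209.8]
ee_rot: [-0.0, 0.727, 0.687, -0.0]
force: [-0.1, 0.3, -0.6]
grip_width: 0.999
grip_force: 0.0
```

```bash
cat >> h.py <<'E'
def todo(pos, yaw, roll=0, s=None):
    """remaining translation (tool axes) and turn to TCP at pos, tool x at world yaw (deg), pointing down"""
    s=s or sense(); q=s['ee_rot']; R=Ro.from_quat([q[1],q[2],q[3],q[0]])
    x=np.array([np.cos(np.radians(yaw)),np.sin(np.radians(yaw)),0]); z=np.array([0,0,-1.])
    G=Ro.from_matrix(np.stack([x,np.cross(z,x),z],1))*Ro.from_rotvec([np.radians(roll),0,0])
    dt=R.inv().apply(np.array(pos)-s['eef_pos']); dr=(R.inv()*G).as_rotvec()
    print('t',round(s['time_s'],2),'pos',s['eef_pos'].round(1),'trans',dt.round(1),'turn',dr.round(3),'F',s['force'].round(1),'w',round(s['grip_width'],3),'gf',round(s['grip_force'],1),'j',s['joints'].round(2))
E
python3 - <<'E'
from h import *
todo([557.5,243.4,180],68.4)
E
```

```text
t 1.82 pos [480.3 296.2 209.8] trans [-48.4  80.1  29.8] turn [-0.001  0.     0.32 ] F [-0.1  0.3 -0.6] w 0.999 gf 0.0 j [ 0.35  0.43  1.44 -0.    1.27  0.4 ]
```

Call:
{"method": "move_arm", "body": {"moves": [{"turn": [0,0,0],"translation": [-12.1,20,7.5],"hand": 1},{"turn": [0,0,0],"translation": [-12.1,20,7.5],"hand": 1},{"turn": [0,0,0],"translation": [-12.1,20,7.5],"hand": 1},{"turn": [0,0,0],"translation": [-12.1,20,7.5],"hand": 1},{"turn": [0,0,0.107],"translation": [0,0,0],"hand": 1},{"turn": [0,0,0.107],"translation": [0,0,0],"hand": 1},{"turn": [0,0,0.106],"translation": [0,0,0],"hand": 1},{"turn": [0,0,0],"translation": [0,0,0],"hand": 1},{"turn": [0,0,0],"translation": [0,0,0],"hand": 1}]}}

```text
time_s: 2.57
eef_pos: [557.8, 243.9, 180.1]
ee_rot: [-0.0, 0.824, 0.566, -0.0]
force: [-0.0, 0.2, -0.1]
grip_width: 0.998
grip_force: 0.0
```

```bash
python3 - <<'E'
from h import *
s=sense(); c=capture('wrist'); W=cloud(c,s)
cv2.imwrite('pics/w1.png',c['image'])
Z=W[...,2]; 
m=(Z>67)&(Z<85)&(np.hypot(W[...,0]-557,W[...,1]-243)<40)
r=cv2.minAreaRect(W[m][:,:2].astype(np.float32)); print('post',m.sum(),r,Z[m].mean())
hsv=cv2.cvtColor(c['image'],cv2.COLOR_BGR2HSV)
g=(hsv[...,0]>55)&(hsv[...,0]<95)&(hsv[...,1]>80)
print('mat z',np.nanmedian(Z[g]))
b=~g&(Z>9)&(Z<85)&(W[...,0]>430)&(W[...,0]<630)&(W[...,1]>40)&(W[...,1]<325)
r=cv2.minAreaRect(W[b][:,:2].astype(np.float32)); print('boat',b.sum(),r)
todo([557.5,243.4,180],68.4)
E
```

```text
post 581 ((555.9830932617188, 245.83604431152344), (21.849306106567383, 21.63230323791504), 68.24855041503906) 72.99538451101293
mat z 1.5033984295268397
boat 6779 ((530.975341796875, 184.18911743164062), (260.7991027832031, 61.263389587402344), 68.10013580322266)
t 2.62 pos [557.7 243.9 180.1] trans [-0.5 -0.1  0.1] turn [-0.     0.     0.009] F [-0.2  0.7  0.2] w 0.999 gf 0.0 j [ 0.22  0.55  1.33 -0.    1.26  0.59]
```

View pics/w1.png

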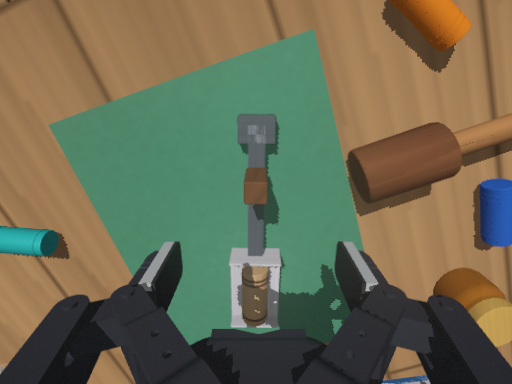

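The wrist view shows the post at (257,185) and the boat upright in the frame, aligned with the tool and centred between the fingers. The mallet (350–460,150–190) is clear of them. I'm descending and gripping.

Call:
{"method": "move_arm", "body": {"moves": [{"turn": [0,0,0.006],"translation": [0.2,-1.9,25],"hand": 1},{"turn": [0,0,0],"translation": [0,0,25],"hand": 1},{"turn": [0,0,0],"translation": [0,0,25],"hand": 1},{"turn": [0,0,0],"translation": [0,0,20],"hand": 1},{"turn": [0,0,0],"translation": [0,0,14],"hand": 1},{"turn": [0,0,0],"translation": [0,0,10],"hand": 1},{"turn": [0,0,0],"translation": [0,0,5],"hand": 1},{"turn": [0,0,0],"translation": [0,0,0],"hand": 1},{"turn": [0,0,0],"translation": [0,0,0],"hand": 0.8}]}}

```text
time_s: 3.37
eef_pos: [556.5, 244.9, 57.0]
ee_rot: [0.0, 0.827, 0.562, 0.0]
force: [-0.2, -0.0, 0.3]
grip_width: 0.88
grip_force: 0.0
```

```bash
python3 - <<'E'
from h import *
todo([556,244.8,56],68.1)
E
```

```text
t 3.37 pos [556.5 244.9  57. ] trans [-0.3 -0.4  1. ] turn [ 0.001 -0.001  0.006] F [-0.2 -0.   0.3] w 0.88 gf 0.0 j [0.22 0.7  1.44 0.   1.01 0.6 ]
```

Call:
{"method": "move_arm", "body": {"moves": [{"turn": [0,0,0],"translation": [-0.3,-0.4,1],"hand": 0.6},{"turn": [0,0,0],"translation": [0,0,0],"hand": 0.5},{"turn": [0,0,0],"translation": [0,0,0],"hand": 0.42},{"turn": [0,0,0],"translation": [0,0,0],"hand": 0.36},{"turn": [0,0,0],"translation": [0,0,0],"hand": 0.32},{"turn": [0,0,0],"translation": [0,0,0],"hand": 0.28},{"turn": [0,0,0],"translation": [0,0,0],"hand": 0.24},{"turn": [0,0,0],"translation": [0,0,0],"hand": 0.15},{"turn": [0,0,0],"translation": [0,0,0],"hand": 0},{"turn": [0,0,0],"translation": [0,0,0],"hand": 0}], "grip_force": 70}}

```text
time_s: 4.2
eef_pos: [555.7, 244.7, 55.5]
ee_rot: [-0.0, 0.827, 0.562, 0.0]
force: [-2.5, -0.6, 3.5]
grip_width: 0.246
grip_force: 68.4
```

Call:
{"method": "move_arm", "body": {"moves": [{"turn": [0,0,0],"translation": [0,0,0],"hand": 0},{"turn": [0,0,0],"translation": [0,0,0],"hand": 0},{"turn": [0,0,0],"translation": [0,0,-2],"hand": 0},{"turn": [0,0,0],"translation": [0,0,-5],"hand": 0},{"turn": [0,0,0],"translation": [0,0,-8],"hand": 0},{"turn": [0,0,0],"translation": [0,0,-10],"hand": 0},{"turn": [0,0,0],"translation": [0,0,-8],"hand": 0},{"turn": [0,0,0],"translation": [0,0,-5],"hand": 0},{"turn": [0,0,0],"translation": [0,0,-2],"hand": 0},{"turn": [0,0,0],"translation": [0,0,0],"hand": 0}]}}

```text
time_s: 5.03
eef_pos: [555.9, 244.7, 96.0]
ee_rot: [0.0, 0.827, 0.562, 0.0]
force: [0.3, -0.2, -3.8]
grip_width: 0.247
grip_force: 68.5
```

```bash
cat > look.py <<'E'
from h import *
import sys
# boat pose from the top and wrist views
def boat(n):
    s=sense(); c=capture(n); W=cloud(c,s); 
    return s,c,W
if __name__=='__main__':
    s,c,W=boat('wrist'); cv2.imwrite('pics/%s.png'%sys.argv[1],c['image'])
    q=s['ee_rot']; R=Ro.from_quat([q[1],q[2],q[3],q[0]])
    T=R.inv().apply((W-s['eef_pos']).reshape(-1,3)).reshape(W.shape) # tool coords
    B=np.stack([-T[...,0],T[...,1],53-T[...,2]],-1) # approx boat coords
    print('bar');
    for x0,x1 in((-62,-38),(25,50),(50,75),(75,95)):
        m=(B[...,0]>x0)&(B[...,0]<x1)&(abs(B[...,1])<25)&(abs(B[...,2]-17)<12)
        if m.sum()>5: print(x0,x1,m.sum(),'y range',np.percentile(B[m][:,1],[2,98]).round(1),'z',np.median(B[m][:,2]).round(1))
    m=(B[...,0]>105)&(B[...,0]<190)&(abs(B[...,1])<26)&(B[...,2]>25)&(B[...,2]<60)
    if m.sum()>5: print('blank',m.sum(),'x',np.percentile(B[m][:,0],[1,99]).round(1),'y',np.percentile(B[m][:,1],[1,99]).round(1),'ztop',np.percentile(B[m][:,2],97).round(1))
    m=(B[...,0]>170)&(B[...,0]<215)&(abs(B[...,1])<45)&(B[...,2]>24)&(B[...,2]<60)
    if m.sum()>5: print('nose',np.percentile(B[m][:,0],[98]).round(1),'y',np.percentile(B[m][:,1],[1,99]).round(1))
    todo([556,244.8,96],68.1,s=s)
E
python3 look.py w2
```

```text
bar
-62 -38 2626 y range [-19.  19.] z 17.0
50 75 445 y range [-9.3  8.4] z 16.8
75 95 289 y range [-8.8  8.5] z 16.8
t 5.03 pos [555.9 244.7  96. ] trans [ 0.2  0.1 -0. ] turn [ 0.001 -0.001  0.005] F [ 0.3 -0.2 -3.8] w 0.247 gf 68.5 j [ 0.22  0.64  1.42 -0.    1.08  0.6 ]
```

View pics/w2.png

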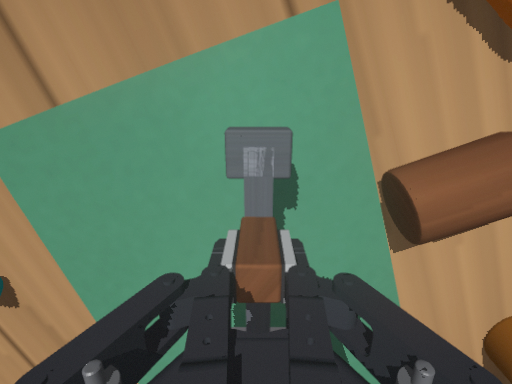

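The post is held between the pads at (258,260), and the boat is aligned and level. I'm refining the box pose from the saved side and top clouds.

```bash
python3 - <<'E'
from h import *
yaw=np.radians(-101.3); C=np.array([558.2,-250.3])
for n in('side','top'):
    d=np.load(f'c_{n}.npz'); W=d['W']; im=d['im']; hsv=cv2.cvtColor(im,cv2.COLOR_BGR2HSV)
    ex=np.array([np.cos(yaw),np.sin(yaw)]); ey=np.array([-ex[1],ex[0]])
    Bx=(W[...,:2]-C)@ex; By=(W[...,:2]-C)@ey; Z=W[...,2]
    pl=(abs(Bx+110)<12)&(abs(By)<105)&(Z>20)&(Z<190)&~((abs(By)<55)&(abs(Z-122)<50))
    if pl.sum()>30:
        P=W[pl]; ce=np.median(P,0); u,s,v=np.linalg.svd(P-P.mean(0),full_matrices=False); nrm=v[2]*np.sign(v[2]@np.r_[ex,0])
        print(n,'plane',pl.sum(),'n',nrm.round(3),'yaw',np.degrees(np.arctan2(nrm[1],nrm[0])).round(2),'Bx med',np.median(Bx[pl]).round(1),'rms',(s[2]/np.sqrt(len(P))).round(2))
        # full plate silhouette
        f=(abs(Bx+110)<10)&(abs(By)<140)&(Z>5)&(Z<215); print(' y range',np.percentile(By[f],[0.5,99.5]).round(1),'ztop',np.percentile(Z[f],99.5).round(1))
        yel=(hsv[...,0]>15)&(hsv[...,0]<35)&(hsv[...,1]>110)&(abs(Bx+110)<14)&(abs(By)<70)&(Z>60)&(Z<185)
        print(' yellow',yel.sum(),np.percentile(By[yel],[1,99]).round(1),np.percentile(Z[yel],[1,99]).round(1))
        hole=(Bx>-90)&(Bx<140)
    # plate top band
    f=(abs(Z-200)<12)&(Bx>-125)&(Bx<125)&(abs(By)<130)
    if f.sum()>20:
        q=f&(Bx<-97); print(n,'top band plate y',np.percentile(By[q],[1,99]).round(1),'x',np.percentile(Bx[q],[2,50]).round(1),'z',np.median(Z[f]).round(1),'all x',np.percentile(Bx[f],[.5,99.5]).round(1),'all y',np.percentile(By[f],[.5,99.5]).round(1))
        pts=np.c_[By[q],Bx[q]]; a=np.polyfit(pts[:,0],pts[:,1],1); print('  slope deg',np.degrees(a[0]).round(2))
im=cv2.imread('pics/side0.png')
cv2.imwrite('pics/crop_slot.png',cv2.resize(im[95:190,230:325],None,fx=6,fy=6,interpolation=cv2.INTER_CUBIC))
E
```

```text
side plane 775 n [-0.194 -0.981 -0.001] yaw -101.17 Bx med -110.2 rms 2.01
 y range [-122.5  111.5] ztop 203.8
 yellow 68 [-51.7  43.7] [ 77.9 166.1]
side top band plate y [-121.7  111.1] x [-114.  -108.9] z 196.6 all x [-113.6  112.6] all y [-124.2  112.9]
  slope deg -0.25
top plane 167 n [-0.193 -0.981 -0.004] yaw -101.12 Bx med -111.0 rms 1.28
 y range [-121.3  117.5] ztop 206.2
 yellow 49 [-48.9  44.1] [ 76.6 174.1]
top top band plate y [-116.1  116.6] x [-111.7 -105.9] z 196.9 all x [-111.3  112.4] all y [-118.9  117.8]
  slope deg -0.05
```

View pics/crop_slot.png

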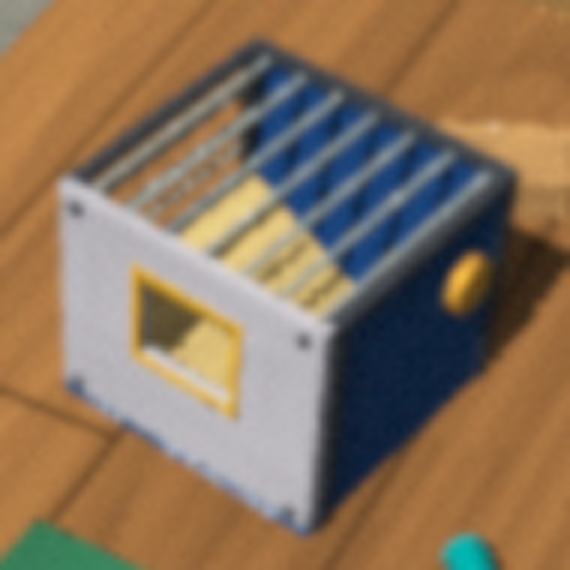

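The slot crop shows the yellow frame at about (133–240, 265–415) facing the boat side, unobstructed. Combined box pose: centre about (556.2, −249.9), yaw −101.2°. Next is the pre-insert pose.

```bash
python3 - <<'E'
from h import *
todo([623.1,88.5,153.5],78.8)
E
```

```text
t 5.08 pos [555.6 244.6  95.4] trans [-120.3  120.2  -58.1] turn [ 0.    -0.    -0.182] F [ 0.3 -0.1 -3.1] w 0.252 gf 68.6 j [0.22 0.64 1.42 0.   1.08 0.6 ]
```

Call:
{"method": "move_arm", "body": {"moves": [{"turn": [0,0,0],"translation": [-1.4,1.4,-0.7],"hand": 0},{"turn": [0,0,0],"translation": [-2.9,2.9,-1.4],"hand": 0},{"turn": [0,0,0],"translation": [-4.3,4.3,-2.1],"hand": 0},{"turn": [0,0,0],"translation": [-5.7,5.7,-2.8],"hand": 0},{"turn": [0,0,0],"translation": [-7.2,7.2,-3.5],"hand": 0},{"turn": [0,0,0],"translation": [-8.6,8.6,-4.1],"hand": 0},{"turn": [0,0,0],"translation": [-8.6,8.6,-4.1],"hand": 0},{"turn": [0,0,0],"translation": [-8.6,8.6,-4.1],"hand": 0},{"turn": [0,0,0],"translation": [-8.6,8.6,-4.1],"hand": 0},{"turn": [0,0,0],"translation": [-8.6,8.6,-4.1],"hand": 0}]}}

```text
time_s: 5.92
eef_pos: [592.5, 159.5, 126.8]
ee_rot: [0.0, 0.827, 0.562, 0.0]
force: [-0.2, -0.2, -3.4]
grip_width: 0.246
grip_force: 68.5
```

Call:
{"method": "move_arm", "body": {"moves": [{"turn": [0,0,0],"translation": [-8.6,8.6,-4.1],"hand": 0},{"turn": [0,0,0],"translation": [-8.6,8.6,-4.1],"hand": 0},{"turn": [0,0,0],"translation": [-8.6,8.6,-4.1],"hand": 0},{"turn": [0,0,0],"translation": [-8.6,8.6,-4.1],"hand": 0},{"turn": [0,0,0],"translation": [-7.2,7.2,-3.5],"hand": 0},{"turn": [0,0,0],"translation": [-5.7,5.7,-2.8],"hand": 0},{"turn": [0,0,0],"translation": [-4.3,4.3,-2.1],"hand": 0},{"turn": [0,0,0],"translation": [-2.9,2.9,-1.4],"hand": 0},{"turn": [0,0,0],"translation": [-1.4,1.4,-0.7],"hand": 0},{"turn": [0,0,0],"translation": [0,0,0],"hand": 0}]}}

```text
time_s: 6.75
eef_pos: [623.4, 88.2, 153.2]
ee_rot: [-0.0, 0.827, 0.562, -0.0]
force: [0.4, -0.2, -3.6]
grip_width: 0.247
grip_force: 68.6
```

Call:
{"method": "move_arm", "body": {"moves": [{"turn": [0,0,-0.008],"translation": [0,0,0],"hand": 0},{"turn": [0,0,-0.017],"translation": [0,0,0],"hand": 0},{"turn": [0,0,-0.025],"translation": [0,0,0],"hand": 0},{"turn": [0,0,-0.03],"translation": [0,0,0],"hand": 0},{"turn": [0,0,-0.03],"translation": [0,0,0],"hand": 0},{"turn": [0,0,-0.03],"translation": [0,0,0],"hand": 0},{"turn": [0,0,-0.022],"translation": [0,0,0],"hand": 0},{"turn": [0,0,-0.014],"translation": [0,0,0],"hand": 0},{"turn": [0,0,-0.006],"translation": [0,0,0],"hand": 0},{"turn": [0,0,0],"translation": [0,0,0],"hand": 0}]}}

```text
time_s: 7.58
eef_pos: [623.3, 88.4, 153.2]
ee_rot: [-0.0, 0.772, 0.635, -0.0]
force: [-0.4, 1.0, -4.0]
grip_width: 0.249
grip_force: 68.6
```

```bash
cat > rel.py <<'E'
from h import *
import sys
yaw=np.radians(-101.2); C=np.array([556.2,-249.9]); ex=np.array([np.cos(yaw),np.sin(yaw)]); ey=np.array([-ex[1],ex[0]])
s=sense(); p=s['eef_pos'][:2]-C; print('tcp in box frame',(p@ex).round(1),(p@ey).round(1),(s['eef_pos'][2]-53).round(1))
t=[]
for n in('side','top'):
    c=capture(n); W=cloud(c); cv2.imwrite(f'pics/{sys.argv[1]}_{n}.png',c['image'])
    Bx=(W[...,:2]-C)@ex; By=(W[...,:2]-C)@ey; Z=W[...,2]
    x0=p@ex
    m=(Bx>x0+102)&(Bx<min(x0+200,-118))&(abs(By)<60)&(Z>75)&(Z<175)
    print(n,'trough',m.sum(),'y',np.percentile(By[m],[1,99]).round(1),'xmax',np.percentile(Bx[m],99.5).round(1),'z',np.percentile(Z[m],[1,50,99]).round(1))
    for k in (0,1):
        q=m&((Bx<x0+147) if k==0 else (Bx>x0+147))
        if q.sum()>20: print('   half',k,q.sum(),np.percentile(By[q],[2,98]).round(1),np.percentile(Z[q],[2,98]).round(1))
    f=(abs(Z-200)<12)&(abs(Bx+105)<14)&(abs(By)<135)
    if f.sum()>20: print('   plate y',np.percentile(By[f],[1,99]).round(1))
todo([623.1,88.5,153.5],78.8)
E
python3 rel.py pre; python3 - <<'E'
import cv2,numpy as np
a=cv2.imread('pics/pre_side.png')[60:260,180:420];b=cv2.imread('pics/pre_top.png')[110:240,150:400]
cv2.imwrite('pics/pre.png',np.vstack([cv2.resize(b,(600,312)),cv2.resize(a,(345,287)).copy() if 0 else cv2.copyMakeBorder(cv2.resize(a,(345,287)),0,0,0,255,0)]))
E
```

```text
tcp in box frame -344.9 0.1 100.2
side trough 276 y [-31.1  29.1] xmax -150.0 z [110.2 131.4 148.3]
   half 0 137 [-30.9  27.9] [112.5 147.9]
   half 1 139 [-30.1  28.9] [113.3 147.8]
top trough 518 y [-26.5  32.9] xmax -150.3 z [108.1 122.8 148.6]
   half 0 250 [-25.6  32.5] [108.9 148.4]
   half 1 268 [-26.3  32.3] [109.8 147.7]
   plate y [-114.5  117.6]
t 7.68 pos [623.3  88.4 153.2] trans [ 0.1 -0.2 -0.3] turn [-0. -0.  0.] F [-0.8 -0.3 -2.9] w 0.246 gf 68.6 j [-0.04  0.62  1.28  0.    1.23  0.15]
```

View pics/pre.png

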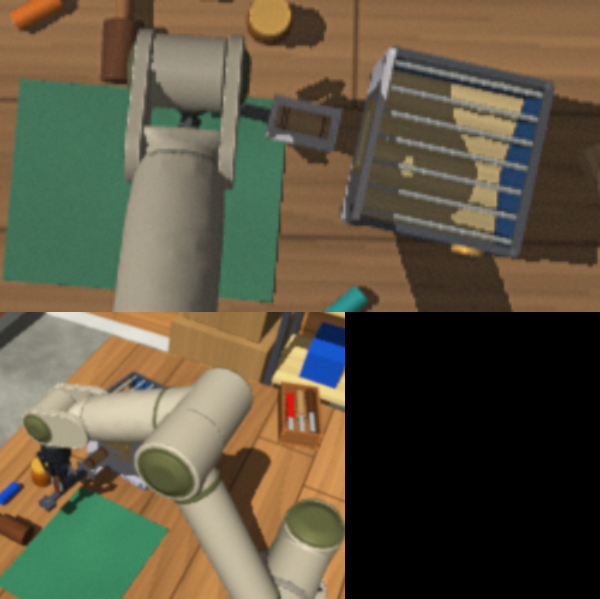

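The boat is level in front of the slot: trough at (270–340, 97–145) in the top half of the picture, slot side at x≈360. Relative to the plate it sits about 2 mm too far in +y in both cameras. I'll correct that and slide it in 170 mm.

Call:
{"method": "move_arm", "body": {"moves": [{"turn": [0,0,0],"translation": [-2,-0.5,0],"hand": 0},{"turn": [0,0,0],"translation": [-4,-1,0],"hand": 0},{"turn": [0,0,0],"translation": [-6,-0.5,0],"hand": 0},{"turn": [0,0,0],"translation": [-8,-0.2,0],"hand": 0},{"turn": [0,0,0],"translation": [-10,0,0],"hand": 0},{"turn": [0,0,0],"translation": [-10,0,0],"hand": 0},{"turn": [0,0,0],"translation": [-8,0,0],"hand": 0},{"turn": [0,0,0],"translation": [-6,0,0],"hand": 0},{"turn": [0,0,0],"translation": [-4,0,0],"hand": 0},{"turn": [0,0,0],"translation": [-2,0,0],"hand": 0}]}}

```text
time_s: 8.52
eef_pos: [609.4, 29.2, 153.2]
ee_rot: [0.0, 0.773, 0.635, 0.0]
force: [0.1, -0.3, -3.2]
grip_width: 0.248
grip_force: 68.6
```

```bash
python3 rel.py in1 | grep -v half; python3 - <<'E'
from h import *
todo([556.2+175*.1942+-2*.981,-249.9+175*.981+2*.194,153.5],78.8)
E
```

```text
tcp in box frame -284.1 -2.0 100.2
side trough 178 y [-33.   25.3] xmax -119.2 z [104.4 132.7 147.4]
   plate y [-74.9 -28.8]
top trough 360 y [-28.7  30.8] xmax -118.3 z [107.5 126.2 147.7]
   plate y [-114.6  117.8]
t 8.62 pos [609.5  29.7 153.2] trans [60.3  1.9 -0.3] turn [-0. -0.  0.] F [-0.3  0.2 -3.4] w 0.249 gf 68.6 j [-0.14  0.58  1.35  0.    1.21  0.05]
t 8.62 pos [609.5  29.7 153.2] trans [-109.6   -0.    -0.3] turn [-0. -0.  0.] F [-0.3  0.2 -3.4] w 0.249 gf 68.6 j [-0.14  0.58  1.35  0.    1.21  0.05]
```

Call:
{"method": "move_arm", "body": {"moves": [{"turn": [0,0,0],"translation": [-2,0,0],"hand": 0},{"turn": [0,0,0],"translation": [-4,0,0],"hand": 0},{"turn": [0,0,0],"translation": [-6,0,0],"hand": 0},{"turn": [0,0,0],"translation": [-8,0,0],"hand": 0},{"turn": [0,0,0],"translation": [-8,0,0],"hand": 0},{"turn": [0,0,0],"translation": [-8,0,0],"hand": 0},{"turn": [0,0,0],"translation": [-8,0,0],"hand": 0},{"turn": [0,0,0],"translation": [-8,0,0],"hand": 0},{"turn": [0,0,0],"translation": [-8,0,0],"hand": 0},{"turn": [0,0,0],"translation": [-8,0,0],"hand": 0}]}}

```text
time_s: 9.45
eef_pos: [596.1, -37.7, 153.2]
ee_rot: [0.0, 0.773, 0.635, -0.0]
force: [-0.5, 0.2, -3.9]
grip_width: 0.251
grip_force: 68.6
```

Call:
{"method": "move_arm", "body": {"moves": [{"turn": [0,0,0],"translation": [-8,0,0],"hand": 0},{"turn": [0,0,0],"translation": [-8,0,0],"hand": 0},{"turn": [0,0,0],"translation": [-8,0,0],"hand": 0},{"turn": [0,0,0],"translation": [-7.5,0,0],"hand": 0},{"turn": [0,0,0],"translation": [-5,0,0],"hand": 0},{"turn": [0,0,0],"translation": [-3,0,0],"hand": 0},{"turn": [0,0,0],"translation": [-2,0,0],"hand": 0},{"turn": [0,0,0],"translation": [0,0,0],"hand": 0},{"turn": [0,0,0],"translation": [0,0,0],"hand": 0}]}}

```text
time_s: 10.2
eef_pos: [588.3, -77.3, 153.2]
ee_rot: [-0.0, 0.773, 0.635, 0.0]
force: [-0.3, 0.2, -4.1]
grip_width: 0.25
grip_force: 68.5
```

```bash
python3 - <<'E'
from h import *
todo([556.2+175*.1942+-2*.981,-249.9+175*.981+2*.194,153.5],78.8)
c=capture('top'); cv2.imwrite('pics/in2.png',cv2.resize(c['image'][110:240,240:400],None,fx=4.5,fy=4.5,interpolation=cv2.INTER_CUBIC))
E
```

```text
t 10.2 pos [588.3 -77.3 153.2] trans [-0.5  0.  -0.3] turn [-0.    -0.     0.001] F [-0.3  0.2 -4.1] w 0.25 gf 68.5 j [-0.33  0.55  1.41  0.    1.18 -0.13]
```

View pics/in2.png

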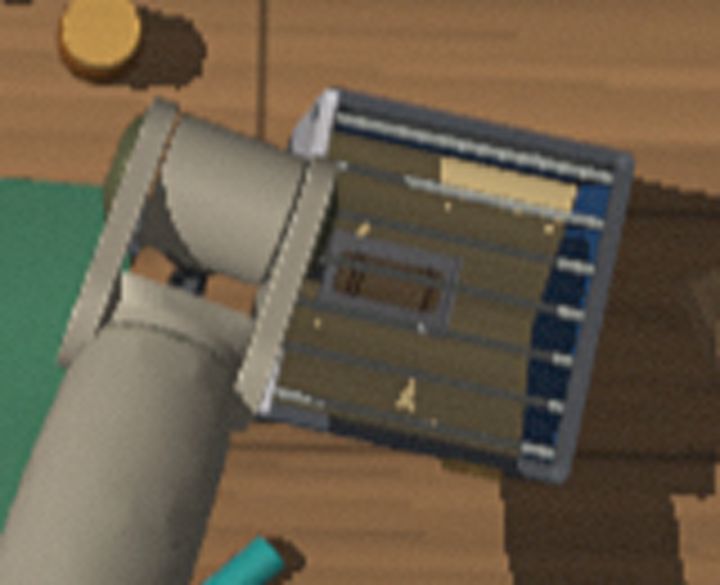

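The trough and the blank (390,285) are inside. The wrist yoke overhangs the plate in this view, so I'm checking its height before tilting.

```bash
python3 - <<'E'
from h import *
yaw=np.radians(-101.2); C=np.array([556.2,-249.9]); ex=np.array([np.cos(yaw),np.sin(yaw)]); ey=np.array([-ex[1],ex[0]])
for n in('top','side'):
    c=capture(n); W=cloud(c); Bx=(W[...,:2]-C)@ex; By=(W[...,:2]-C)@ey; Z=W[...,2]
    m=(Bx>-260)&(Bx<-60)&(abs(By)<120)&(Z>215)
    print(n,m.sum(),'Z',np.percentile(Z[m],[1,5,50,99]).round(0),'Bx',np.percentile(Bx[m],[1,99]).round(0),'By',np.percentile(By[m],[1,99]).round(0))
    for a,b in((-125,-100),(-100,-60)):
        q=m&(Bx>a)&(Bx<b)
        if q.sum(): print('  ',a,b,q.sum(),np.percentile(Z[q],[1,50,99]).round(0))
    for lo in range(200,520,40):
        q=m&(Z>lo)&(Z<=lo+40)
        if q.sum()>5: print('   z',lo,q.sum(),'Bx',np.percentile(Bx[q],[2,98]).round(0),'By',np.percentile(By[q],[2,98]).round(0))
E
```

```text
top 2623 Z [262. 403. 436. 495.] Bx [-245. -112.] By [-118.   42.]
   -125 -100 154 [403. 427. 457.]
   z 200 13 Bx [-185. -167.] By [-46. -38.]
   z 240 22 Bx [-196. -161.] By [-44. -30.]
   z 280 8 Bx [-195. -167.] By [-36. -31.]
   z 320 8 Bx [-190. -173.] By [-39. -35.]
   z 360 46 Bx [-241. -127.] By [-57.  43.]
   z 400 1266 Bx [-241. -111.] By [-41.  42.]
   z 440 1046 Bx [-244. -124.] By [-116.   -4.]
   z 480 214 Bx [-226. -161.] By [-120.  -93.]
side 1623 Z [220. 232. 421. 485.] Bx [-250. -125.] By [-118.   49.]
   -125 -100 17 [423. 438. 454.]
   z 200 128 Bx [-195. -166.] By [-67.  58.]
   z 240 103 Bx [-214. -161.] By [-46.  19.]
   z 280 156 Bx [-213. -169.] By [-41.  17.]
   z 320 32 Bx [-239. -205.] By [-32.  32.]
   z 360 195 Bx [-248. -230.] By [-102.   43.]
   z 400 582 Bx [-249. -128.] By [-114.   30.]
   z 440 399 Bx [-249. -125.] By [-117.  -15.]
   z 480 28 Bx [-226. -183.] By [-120. -100.]
```

The wrist is around z≥360, well clear of the 200 mm box. Now I tip about the bar axis.

Call:
{"method": "move_arm", "body": {"moves": [{"turn": [-0.03,0,0],"translation": [0,-1.2,0],"hand": 0},{"turn": [-0.06,0,0],"translation": [0,-2.5,0.1],"hand": 0},{"turn": [-0.09,0,0],"translation": [0,-3.7,0.2],"hand": 0},{"turn": [-0.11,0,0],"translation": [0,-4.5,0.2],"hand": 0},{"turn": [-0.11,0,0],"translation": [0,-4.5,0.2],"hand": 0},{"turn": [-0.11,0,0],"translation": [0,-4.5,0.2],"hand": 0},{"turn": [-0.08,0,0],"translation": [0,-3.3,0.1],"hand": 0},{"turn": [-0.04,0,0],"translation": [0,-1.6,0],"hand": 0},{"turn": [0,0,0],"translation": [0,0,0],"hand": 0},{"turn": [0,0,0],"translation": [0,0,0],"hand": 0}]}}

```text
time_s: 11.18
eef_pos: [564.5, -72.6, 145.7]
ee_rot: [0.239, 0.735, 0.604, 0.196]
force: [-0.4, -0.6, -3.3]
grip_width: 0.252
grip_force: 69.2
```

Call:
{"method": "move_arm", "body": {"moves": [{"turn": [0,0,0],"translation": [0,0,0],"hand": 0},{"turn": [0,0,0],"translation": [0,0,0],"hand": 0},{"turn": [0,0,0],"translation": [0,0,0],"hand": 0},{"turn": [0,0,0],"translation": [0,0,0],"hand": 0},{"turn": [0,0,0],"translation": [0,0,0],"hand": 0},{"turn": [0,0,0],"translation": [0,0,0],"hand": 0},{"turn": [0,0,0],"translation": [0,0,0],"hand": 0},{"turn": [0,0,0],"translation": [0,0,0],"hand": 0},{"turn": [0,0,0],"translation": [0,0,0],"hand": 0},{"turn": [0,0,0],"translation": [0,0,0],"hand": 0}]}}

```text
time_s: 12.02
eef_pos: [564.5, -72.8, 145.5]
ee_rot: [0.239, 0.735, 0.604, 0.197]
force: [0.0, -0.4, -3.4]
grip_width: 0.252
grip_force: 69.2
```

```bash
python3 - <<'E'
from h import *
todo([556.2+175*.1942+-2*.981,-249.9+175*.981+2*.194,153.2],78.8)
c=capture('top'); a=cv2.resize(c['image'][110:240,240:400],None,fx=3.2,fy=3.2,interpolation=cv2.INTER_CUBIC)
a=cv2.convertScaleAbs(a,alpha=1.6,beta=10); cv2.imwrite('pics/tip.png',a)
E
```

```text
t 12.02 pos [564.5 -72.8 145.5] trans [-0.3 24.1  8. ] turn [ 0.63  -0.     0.001] F [ 0.  -0.4 -3.4] w 0.252 gf 69.2 j [-0.38  0.31  1.95  0.4   0.28 -0.54]
```

View pics/tip.png

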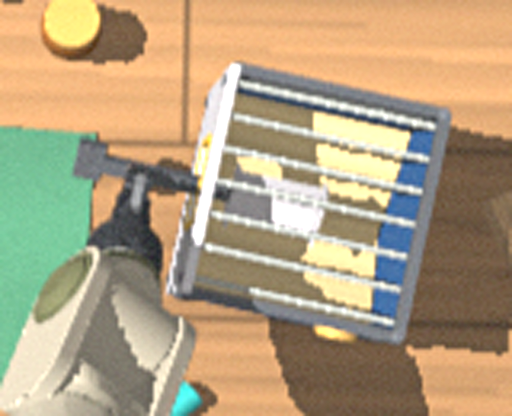

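The tipped trough at (275,205) is empty, and the blank is presumably in the nest below it. I'm levelling again, then looking before drawing out.

Call:
{"method": "move_arm", "body": {"moves": [{"turn": [0.04,0,0],"translation": [0,1.6,0],"hand": 0},{"turn": [0.08,0,0],"translation": [0,3.3,0.1],"hand": 0},{"turn": [0.11,0,0],"translation": [0,4.5,0.2],"hand": 0},{"turn": [0.11,0,0],"translation": [0,4.5,0.2],"hand": 0},{"turn": [0.11,0,0],"translation": [0,4.5,0.2],"hand": 0},{"turn": [0.09,0,0],"translation": [0,3.7,0.2],"hand": 0},{"turn": [0.06,0,0],"translation": [0,2.5,0.1],"hand": 0},{"turn": [0.03,0,0],"translation": [0,1.2,0],"hand": 0},{"turn": [0,0,0],"translation": [0,0,0],"hand": 0},{"turn": [0,0,0],"translation": [0,0,0],"hand": 0}]}}

```text
time_s: 12.9
eef_pos: [588.3, -77.5, 153.1]
ee_rot: [0.0, 0.773, 0.635, 0.0]
force: [0.5, 0.3, -2.8]
grip_width: 0.249
grip_force: 69.2
```

```bash
python3 - <<'E'
from h import *
todo([556.2+345*.1942+-2*.981,-249.9+345*.981+2*.194,153.2],78.8)
yaw=np.radians(-101.2); C=np.array([556.2,-249.9]); ex=np.array([np.cos(yaw),np.sin(yaw)]); ey=np.array([-ex[1],ex[0]])
c=capture('top'); W=cloud(c); np.savez('lev',W=W,im=c['image']); Bx=(W[...,:2]-C)@ex; By=(W[...,:2]-C)@ey; Z=W[...,2]
m=(abs(Bx+27)<35)&(abs(By)<22)&(Z<185); print('trough floor z',np.percentile(Z[m],[2,25,50,75,98]).round(0))
E
```

```text
t 12.9 pos [588.3 -77.5 153.1] trans [ 1.696e+02  1.000e-01 -1.000e-01] turn [ 0.001 -0.     0.001] F [ 0.5  0.3 -2.8] w 0.249 gf 69.2 j [-0.33  0.55  1.41  0.    1.18 -0.13]
trough floor z [106. 112. 115. 117. 123.]
```

Trough floor z is about 112, so it is empty. I'm drawing out 170 mm.

Call:
{"method": "move_arm", "body": {"moves": [{"turn": [0,0,0],"translation": [2,0,0],"hand": 0},{"turn": [0,0,0],"translation": [5,0,0],"hand": 0},{"turn": [0,0,0],"translation": [9,0,0],"hand": 0},{"turn": [0,0,0],"translation": [12,0,0],"hand": 0},{"turn": [0,0,0],"translation": [12,0,0],"hand": 0},{"turn": [0,0,0],"translation": [12,0,0],"hand": 0},{"turn": [0,0,0],"translation": [12,0,0],"hand": 0},{"turn": [0,0,0],"translation": [12,0,0],"hand": 0},{"turn": [0,0,0],"translation": [12,0,0],"hand": 0},{"turn": [0,0,0],"translation": [12,0,0],"hand": 0}]}}

```text
time_s: 13.78
eef_pos: [607.7, 22.0, 153.4]
ee_rot: [-0.0, 0.773, 0.635, -0.0]
force: [0.4, -0.2, -3.0]
grip_width: 0.247
grip_force: 69.2
```

Call:
{"method": "move_arm", "body": {"moves": [{"turn": [0,0,0],"translation": [12,0,0],"hand": 0},{"turn": [0,0,0],"translation": [12,0,0],"hand": 0},{"turn": [0,0,0],"translation": [12,0,0],"hand": 0},{"turn": [0,0,0],"translation": [12,0,0],"hand": 0},{"turn": [0,0,0],"translation": [9,0,0],"hand": 0},{"turn": [0,0,0],"translation": [7,0,0],"hand": 0},{"turn": [0,0,0],"translation": [4,0,0],"hand": 0},{"turn": [0,0,0],"translation": [2,0,0],"hand": 0},{"turn": [0,0,0],"translation": [0,0,0],"hand": 0}]}}

```text
time_s: 14.53
eef_pos: [621.1, 89.4, 153.4]
ee_rot: [0.0, 0.773, 0.635, -0.0]
force: [-0.2, -0.5, -3.0]
grip_width: 0.25
grip_force: 69.2
```

```bash
python3 - <<'E'
from h import *
todo([555.7,244.7,96],68.4)
yaw=np.radians(-101.2); C=np.array([556.2,-249.9]); ex=np.array([np.cos(yaw),np.sin(yaw)]); ey=np.array([-ex[1],ex[0]])
c=capture('top'); W=cloud(c); Bx=(W[...,:2]-C)@ex; By=(W[...,:2]-C)@ey; Z=W[...,2]
for x0 in range(-85,60,15):
    m=(abs(Bx-x0)<7.5)&(abs(By)<25)&(Z<100); print(x0,m.sum(),np.percentile(Z[m],[5,50,95]).round(0),'y@top',By[m][Z[m]>np.percentile(Z[m],80)].mean().round(1))
a=cv2.resize(c['image'][110:240,240:400],None,fx=3.5,fy=3.5,interpolation=cv2.INTER_CUBIC); cv2.imwrite('pics/out.png',cv2.convertScaleAbs(a,alpha=1.8,beta=15))
E
```

```text
t 14.53 pos [621.1  89.4 153.4] trans [139.7 -94.2  57.4] turn [-0.     0.     0.182] F [-0.2 -0.5 -3. ] w 0.25 gf 69.2 j [-0.04  0.62  1.29 -0.    1.23  0.15]
-85 21 [20. 30. 36.] y@top -3.9
-70 50 [21. 26. 49.] y@top 4.4
-55 46 [31. 51. 59.] y@top 0.6
-40 45 [29. 50. 60.] y@top 3.7
-25 44 [32. 50. 57.] y@top -1.0
-10 48 [28. 50. 56.] y@top 1.6
5 40 [33. 48. 57.] y@top 2.0
20 40 [18. 26. 35.] y@top -10.6
35 49 [18. 26. 36.] y@top 1.6
50 42 [19. 26. 34.] y@top -3.8
```

View pics/out.png

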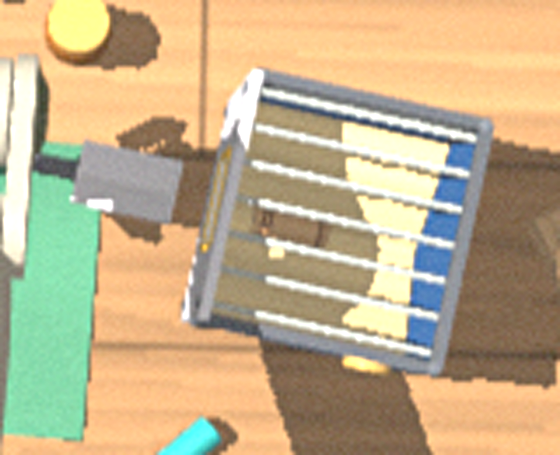

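The blank lies in the V at (285,225), top z≈54 as expected, and the boat is out and empty. I'm returning it to its original place on the mat.

Call:
{"method": "move_arm", "body": {"moves": [{"turn": [0,0,0],"translation": [6,-4,0],"hand": 0},{"turn": [0,0,0],"translation": [12,-8,0],"hand": 0},{"turn": [0,0,0],"translation": [18,-12,0],"hand": 0},{"turn": [0,0,0],"translation": [18,-12,0],"hand": 0},{"turn": [0,0,0],"translation": [18,-12,0],"hand": 0},{"turn": [0,0,0],"translation": [18,-12,0],"hand": 0},{"turn": [0,0,0],"translation": [18,-12,0],"hand": 0},{"turn": [0,0,0],"translation": [16,-11,0],"hand": 0},{"turn": [0,0,0],"translation": [11,-8,0],"hand": 0},{"turn": [0,0,0],"translation": [4.7,-3.2,0],"hand": 0}]}}

```text
time_s: 15.42
eef_pos: [554.4, 246.7, 153.6]
ee_rot: [-0.0, 0.772, 0.636, 0.0]
force: [-0.6, -1.0, -2.6]
grip_width: 0.25
grip_force: 69.1
```

Call:
{"method": "move_arm", "body": {"moves": [{"turn": [0,0,0.01],"translation": [0,0,4],"hand": 0},{"turn": [0,0,0.02],"translation": [0,0,8],"hand": 0},{"turn": [0,0,0.03],"translation": [0,0,12],"hand": 0},{"turn": [0,0,0.03],"translation": [0,0,14],"hand": 0},{"turn": [0,0,0.03],"translation": [0,0,14],"hand": 0},{"turn": [0,0,0.03],"translation": [0,0,12],"hand": 0},{"turn": [0,0,0.02],"translation": [0,0,10],"hand": 0},{"turn": [0,0,0.012],"translation": [0,0,7],"hand": 0},{"turn": [0,0,0],"translation": [0,0,4],"hand": 0},{"turn": [0,0,0],"translation": [0,0,0],"hand": 0}]}}

```text
time_s: 16.25
eef_pos: [555.6, 244.2, 67.6]
ee_rot: [-0.0, 0.827, 0.562, -0.001]
force: [0.3, 0.3, -3.2]
grip_width: 0.248
grip_force: 69.1
```

```bash
python3 - <<'E'
from h import *
todo([555.7,244.7,56],68.4)
E
```

```text
t 16.25 pos [555.6 244.2  67.6] trans [ 0.5 -0.1 11.6] turn [-0.001  0.001 -0.   ] F [ 0.3  0.3 -3.2] w 0.248 gf 69.1 j [ 0.22  0.68  1.43 -0.    1.03  0.6 ]
```

Call:
{"method": "move_arm", "body": {"moves": [{"turn": [0,0,0],"translation": [0,0,4],"hand": 0},{"turn": [0,0,0],"translation": [0,0,3],"hand": 0},{"turn": [0,0,0],"translation": [0,0,2],"hand": 0},{"turn": [0,0,0],"translation": [0,0,1],"hand": 0},{"turn": [0,0,0],"translation": [0,0,1],"hand": 0},{"turn": [0,0,0],"translation": [0,0,0.5],"hand": 0},{"turn": [0,0,0],"translation": [0,0,0],"hand": 0},{"turn": [0,0,0],"translation": [0,0,0],"hand": 0}]}}

```text
time_s: 16.92
eef_pos: [555.8, 244.6, 57.1]
ee_rot: [0.0, 0.827, 0.562, 0.0]
force: [0.1, -1.0, -2.3]
grip_width: 0.249
grip_force: 69.2
```

Call:
{"method": "move_arm", "body": {"moves": [{"turn": [0,0,0],"translation": [0,0,0.5],"hand": 0},{"turn": [0,0,0],"translation": [0,0,0.5],"hand": 0},{"turn": [0,0,0],"translation": [0,0,0],"hand": 0},{"turn": [0,0,0],"translation": [0,0,0],"hand": 0}]}}

```text
time_s: 17.25
eef_pos: [555.7, 244.6, 56.0]
ee_rot: [-0.0, 0.827, 0.562, -0.0]
force: [-0.1, -0.5, -2.5]
grip_width: 0.251
grip_force: 69.2
```

Call:
{"method": "move_arm", "body": {"moves": [{"turn": [0,0,0],"translation": [0,0,0.5],"hand": 0},{"turn": [0,0,0],"translation": [0,0,0],"hand": 0},{"turn": [0,0,0],"translation": [0,0,0],"hand": 0}]}}

```text
time_s: 17.5
eef_pos: [555.8, 244.6, 55.5]
ee_rot: [0.0, 0.827, 0.562, 0.0]
force: [-0.3, 0.1, -2.9]
grip_width: 0.25
grip_force: 69.4
```

Call:
{"method": "move_arm", "body": {"moves": [{"turn": [0,0,0],"translation": [0,0,0.5],"hand": 0},{"turn": [0,0,0],"translation": [0,0,0],"hand": 0},{"turn": [0,0,0],"translation": [0,0,0],"hand": 0}]}}

```text
time_s: 17.75
eef_pos: [555.8, 244.6, 55.5]
ee_rot: [0.0, 0.827, 0.562, 0.0]
force: [-3.1, -0.2, 5.0]
grip_width: 0.248
grip_force: 70.0
```

Call:
{"method": "move_arm", "body": {"moves": [{"turn": [0,0,0],"translation": [0,0,0.5],"hand": 0},{"turn": [0,0,0],"translation": [0,0,0],"hand": 0},{"turn": [0,0,0],"translation": [0,0,0],"hand": 0}]}}

```text
time_s: 18.0
eef_pos: [555.8, 244.6, 55.5]
ee_rot: [0.0, 0.827, 0.562, 0.0]
force: [-4.9, -2.0, 9.6]
grip_width: 0.249
grip_force: 70.9
```

Contact is made. I'm easing off 0.5 mm, opening gradually and then retreating.

Call:
{"method": "move_arm", "body": {"moves": [{"turn": [0,0,0],"translation": [0,0,-0.5],"hand": 0},{"turn": [0,0,0],"translation": [0,0,0],"hand": 0.27},{"turn": [0,0,0],"translation": [0,0,0],"hand": 0.32},{"turn": [0,0,0],"translation": [0,0,0],"hand": 0.4},{"turn": [0,0,0],"translation": [0,0,0],"hand": 0.6},{"turn": [0,0,0],"translation": [0,0,0],"hand": 0.8},{"turn": [0,0,0],"translation": [0,0,0],"hand": 0.8},{"turn": [0,0,0],"translation": [0,0,0],"hand": 0.8},{"turn": [0,0,0],"translation": [0,0,0],"hand": 0.8}], "grip_force": 20}}

```text
time_s: 18.75
eef_pos: [555.7, 244.6, 55.0]
ee_rot: [0.0, 0.827, 0.562, 0.0]
force: [-0.2, 0.7, -0.1]
grip_width: 0.799
grip_force: 0.0
```

Call:
{"method": "move_arm", "body": {"moves": [{"turn": [0,0,0],"translation": [0,0,-5],"hand": 0.8},{"turn": [0,0,0],"translation": [0,0,-12],"hand": 0.8},{"turn": [0,0,0],"translation": [0,0,-20],"hand": 0.8},{"turn": [0,0,0],"translation": [0,0,-25],"hand": 0.8},{"turn": [0,0,0],"translation": [0,0,-25],"hand": 0.8},{"turn": [0,0,0],"translation": [0,0,-25],"hand": 0.8},{"turn": [0,0,0],"translation": [0,0,-15],"hand": 0.8},{"turn": [0,0,0],"translation": [0,0,-5],"hand": 0.8},{"turn": [0,0,0],"translation": [0,0,0],"hand": 0.8},{"turn": [0,0,0],"translation": [0,0,0],"hand": 0.8}]}}

```text
time_s: 19.58
eef_pos: [555.4, 244.5, 186.5]
ee_rot: [-0.0, 0.827, 0.562, -0.0]
force: [-0.0, -0.6, -0.4]
grip_width: 0.798
grip_force: 0.0
```

```bash
python3 - <<'E'
from h import *
s=sense(); c=capture('wrist'); W=cloud(c,s); Z=W[...,2]
hsv=cv2.cvtColor(c['image'],cv2.COLOR_BGR2HSV)
g=(hsv[...,0]>55)&(hsv[...,0]<95)&(hsv[...,1]>80)
b=~g&(Z>9)&(Z<85)&(W[...,0]>430)&(W[...,0]<630)&(W[...,1]>40)&(W[...,1]<325)
print('boat',b.sum(),cv2.minAreaRect(W[b][:,:2].astype(np.float32)))
ax=np.array([-.37,-.929]); L=(W[...,:2]-np.array([555.8,244.6]))@ax; Y=(W[...,:2]-np.array([555.8,244.6]))@np.array([.929,-.37])
for a,d in((-60,-40),(25,45),(75,95)):
    m=(L>a)&(L<d)&(abs(Y)<7); print(a,np.median(Z[m]).round(1))
m=(L>-30)&(L<30)&(Z>60)&(Z<85); print('post top',Z[m].mean().round(1))
todo([555.8,244.6,180],68.4)
E
```

```text
boat 6506 ((531.5318603515625, 184.0470428466797), (260.755615234375, 61.446754455566406), 68.15933990478516)
-60 19.7
25 19.3
75 19.2
post top 72.1
t 19.63 pos [555.2 244.5 185.9] trans [0.3 0.5 5.9] turn [-0.002  0.001 -0.   ] F [-0.2  1.2  0.2] w 0.798 gf 0.0 j [ 0.22  0.54  1.32 -0.    1.27  0.6 ]
```

The boat is flat on the mat at its original pose and the gripper is clear, so I'm handing in.

```bash
python3 -c "
from rig import finish_job
print(finish_job())"
```

```text
the job is handed in; nothing more can be done
None
```

The job is handed in at about 20 s of the allowed 61 s: the blank lies in the V nest, the empty boat is flat on the green mat at its starting pose and released, and I saw no sign of contact with the cover plate in the wrist-force readings or camera views.

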